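Close the watch leak tester with its ring nut

ROBOT

A 6-joint arm with a two-finger parallel gripper is mounted at the origin on the work surface. World frame = base frame: x ahead of the robot, y to its left, z up, the work surface at z = 0. Lengths are in m, angles in rad, forces in N, time in s.
With the tool pointing down it reaches from about 0.35 to 0.95 m from the base axis. Payload 17.4 kg.
Tool frame: the origin (TCP) lies midway between the tips of the shut fingers; the grasp point (between the pads) lies robot.tcp_to_grasp behind it (robot.tcp_to_grasp is the distance from the TCP to the grasp point, in m); z points along the fingers, y is the line along which they close (so a half turn about z gives the same grasp; the last joint's range is limited). The gripper opens to 93 mm and grips with 3 to 60 N. Pads are 15 mm wide; open, the fingers measure 128 mm over their backs; the gripper's body (75 mm by 188 mm) begins 65 mm behind the grasp point.
Start: joints at [-1.163, 0.116, 1.442, -0, 1.584, -0.038], TCP at [0.291, -0.609, 0.219] pointing down, gripper open.
Joint ranges: [-2.83, 2.83], [-0.83, 2.19], [0.07, 2.5], [-1.14, 4.28], [0.01, 3], [-2.97, 2.97]. Speed limits (rad/s): [1.89, 1.89, 2.22, 3.14, 3.14, 3.14].

INTERFACE

Orientations are given as a rotation vector (axis times angle).
In Python, from bench import monitor, optics, order, robot gives the robot as it stands. The module is installed in compiled form; this text tells all that it offers.
- The arm moves only by the tool move_arm, never from a script. Its argument "series" is a list of rows, each a list of 6 numbers: the shift along the world's x, y, z in cm, then the turn, a rotation vector about the world's x, y, z in degrees. In form: [[tx, ty, tz, ax, ay, az], ...]. A call has exactly 5 rows; each row is the pose to reach, as a shift and turn from the pose commanded when the call began; what a row does not reach only later rows make up. A row lasts 1/10 s, in which the tool goes at most 50 mm and 8.59 degrees, less where a joint would pass 70% of its speed; a pose out of reach is approached as far as the arm can. A call with a gripper value outside its range is refused whole. "hand" is the gripper command: -1 is fully open, 1 is shut, values between are in proportion, set as the call begins (left out, the last holds). The fingers move at their own pace and stop on an object; the grip force is fixed at half the most. Time passes only in rows, so rows that repeat a pose let the fingers close, or fill a call up. It gives the time, the measured TCP pose, the force, the opening and the grip force at its end, in the units of the state.
- monitor.get_state(): the state, without advancing time (a new reading comes with each control period).
- optics.read_camera(name): name is "side" or "top" or "wrist"; returns a dict with "img" (480x640x3 uint8, blue, green, red), "range_z" (480x640 float32, m along the optical axis (not along the pixel's ray), 0 where there is no reading), "camera_matrix" (3x3 intrinsics, pixels), "k1" (the pictures are not rectified: a ray, as slopes to the right and down, at radius r is drawn at 1 + k1 r^2 times it, then the intrinsics apply), "R" (3x3) and "t" (3): a world point X has camera coordinates R X + t; the wrist camera has in their place "hand_eye" (4x4, takes a point from camera to tool coordinates, whose origin is the TCP and whose axes are the flange's). Camera axes: x right, y down, z forward; pixel columns grow to the right and rows downward; lengths in m; the calibration is good to about 2 mm. A picture is of the moment at which its call begins: read the wrist's pose just before it.
- order.close_job(): hands the job in; it is judged then, once.
The state is a dict: "clock": time; "joint_positions": joint angles; "joint_vel": joint speeds; "tau": joint torques, N m; "tcp_pos": TCP position; "tool_rot": TCP orientation; "wrist_force": force on the tool from outside, world axes, zero at the start; "ft_torque": the same for the moment, N m; "gripper_width": finger opening in m; "finger_force": force on a finger pad.
Only numpy, scipy, OpenCV 4.12 (cv2) and the standard library are available. Lean on these libraries where they do the work, as an engineer would, in place of code of your own. Each camera call takes 0.05 s, during which the arm holds its last target. There are 200 camera calls.

TASK

Put the brass ring nut over the threaded neck of the leak tester and turn it backward (anticlockwise from above) under light pressure until you feel it drop into the thread start; then run it forward (clockwise) until it is snug and presses the steel cover down on its gasket. Never force the nut, do not disturb the other things on the bench, and let go at the end.

Things in the scene. Friction and masses are not known exactly. Their poses are not given: they have to be found in the camera images.
- nut: brass ring nut, open right through, 50 mm across its 20 flats, 26 mm high, 0.16 kg give or take a third; origin centre of its underside, z up along its axis. It stands on the bench right way up (underside down). Its yaw does not tell where the lugs in its bore are. The flats can be gripped at any yaw; grip the upper 18 mm.
- nut_lugs (a point): on the nut's axis 10 mm above its underside, amid three lugs in its 40 mm bore: 120 degrees apart, 8 to 12 mm above the underside, 4.4 mm wide, reaching in to 16 mm from the axis.
- tester: leak tester fixed to the bench: round green pot 120 mm across with, on its own +y side, a box 34 mm high that reaches 137 mm from the pot's axis; origin on the pot's axis at the bench, z up. On the pot lies a 93 mm steel cover, and a dark steel threaded neck stands up through its middle. The neck is held fast.
- seat (a point): on the neck's axis at the top of the cover, 50 mm above the bench. The thread pulls the engaged nut down 0.08 mm per degree of clockwise turn, with 1 mm axial play. From the drop the nut's underside meets the cover after 35 to 67 degrees, has pressed it down 1 mm after 60 to 80, and comes to a hard end stop (2.5 mm) after 78 to 99.
- neck_tip (a point): tip of the neck, on its axis, 41 mm above the cover's top. The core is 30 mm across, tapering over the top 8 mm to 20 mm.
- ridge_top (a point): on the neck's axis at the flat top of the thread ridges (37 mm across), 20.5 mm above the cover. Three 34-degree gaps, 120 degrees apart, are the thread starts; their angle is new each time and not told by any pose. On the anticlockwise side of each gap a nib stands 2 mm above the ridge: turned clockwise on top of the ridge the nut jams on it.
- drop (a point): on the neck's axis, 5 mm above the cover: just above where the nut's underside is once its lugs have dropped through the gaps (3 to 5 mm). Before, on the ridges, the underside is 12 to 13 mm above the cover (2 mm more on a nib). The drop comes after at most 110 degrees of anticlockwise turning; a little further back the lugs meet the nibs.
- cover (a joint): how far the cover is pressed down on its gasket, in m; 0 at the start, spring 7 N per mm: at 1 to 2 mm, a snug nut, it pushes back with 7 to 14 N. The torque to turn the nut rises from near zero to some 0.05 to 0.2 N m there, and steeply at the end stop.
- holder: cream movement holder, a waisted round block 54 mm across the foot and 34 mm high; origin centre of its underside, z up. Not to be disturbed
- bezel: steel watch case with glass, a plain round ring 52 mm across and 18 mm high; origin centre of its underside. Not to be disturbed
- loupe: black eye loupe standing on the bench, 42 mm across and 38 mm high; origin centre of its underside. Not to be disturbed
- screwdriver: red-handled screwdriver lying on the bench, 130 mm long; origin centre of its underside. Not to be disturbed
- tweezers: steel tweezers lying on the bench, about 130 mm long; origin near the middle. Not to be disturbed
- oil_jar: small jar with black cap, 44 mm across and 50 mm high; origin centre of its underside. Not to be disturbed

How it is judged:
By the outcome, as a careful person would: the job done as asked, in the order asked, and still so for the second after the job is handed in, with the robot touching nothing.
It also fails if it takes over 64 s, if anything falls off the work surface, if the arm or the gripper's body presses on something with over 40 N, if the wrist force passes 120 N, or if a joint passes its speed limit or range.

## Working session

There is one attempt and no reset: what is moved stays moved. The work goes in short steps, Python scripts to look and compute and a tool call to move; the robot and the scene stay as the last step left them, time stands still between calls to the robot, and variables do not carry over. Pictures are saved under pics/ and viewed, at most 10 in all, crops included, and the job is handed in when it is done.

Besides the shell and the picture viewer there is one more tool, called by a JSON object that holds its "fn" and its "kwargs", one argument or row to a line. move_arm: Moves the arm, as the interface text tells. Its arguments: {"type":"object","properties":{"series":{"type":"array","items":{"type":"array","items":{"type":"number"}}},"hand":{"type":"number"}},"required":["series"]}

```bash
mkdir -p pics; cat > h.py <<'E'
import numpy as np, cv2, pickle
from bench import monitor, optics, order, robot
def grab(n):
    s=monitor.get_state(); c=optics.read_camera(n); c['s']=s; return c
def pts(c):
    K=c['camera_matrix']; k=c['k1']
    u,v=np.meshgrid(np.arange(640),np.arange(480))
    xd=(u-K[0,2])/K[0,0]; yd=(v-K[1,2])/K[1,1]
    x,y=xd.copy(),yd.copy()
    for _ in range(10):
        f=1+k*(x*x+y*y); x,y=xd/f,yd/f
    z=c['range_z']; P=np.stack([x*z,y*z,z],-1)
    if 'R' in c: return (P-c['t'])@np.array(c['R'])
    H=np.array(c['hand_eye']); R,_=cv2.Rodrigues(np.array(c['s']['tool_rot'],float))
    return (P@H[:3,:3].T+H[:3,3])@R.T+np.array(c['s']['tcp_pos'])
E
python3 - <<'E'
from h import *
print(robot.tcp_to_grasp, monitor.get_state())
for n in('top','side'):
    c=grab(n); cv2.imwrite(f'pics/{n}.png',c['img']); pickle.dump(c,open(n+'.pkl','wb'))
    P=pts(c); print(n,c['k1'],(c['range_z']>0).mean(),P[240,320],P[100,100])
    print('cam',-np.array(c['R']).T@c['t'])
E
```

```text
0.0188 {'clock': 0.0, 'joint_positions': array([-1.16278731e+00,  1.16491057e-01,  1.44227496e+00, -1.67069933e-05,
        1.58397651e+00, -3.77911526e-02]), 'joint_vel': array([-5.04853052e-04, -1.01091120e-04,  1.11539608e-03, -8.15374146e-05,
        4.16591639e-04, -5.46395116e-04]), 'tau': array([-1.29925131e-03, -7.21253943e+01, -6.22618461e+01,  7.77890277e-02,
        2.35163601e-02, -9.49218338e-05]), 'tcp_pos': array([ 0.2909592 , -0.60884776,  0.21789573]), 'tool_rot': array([-3.06277188e+00, -6.94227481e-01,  3.58107518e-04]), 'wrist_force': array([ 0.7915358 ,  0.31087414, -0.38603596]), 'ft_torque': array([-0.01740663, -0.00684424, -0.01290149]), 'finger_force': 0.0, 'gripper_width': 0.09274934428727664}
top -0.020905567803424074 0.9958170572916667 [ 5.93596678e-01 -9.24952133e-03 -5.37890756e-04] [ 0.90137797  0.47818819 -0.00173276]
cam [ 0.47269432 -0.00339944  1.05330156]
side -0.1116535574118126 0.995966796875 [0.58215494 0.0783628  0.0014105 ] [ 0.17097516 -0.32282347  0.60935057]
cam [ 0.30514199 -1.03091195  0.84849277]
```

View pics/top.png

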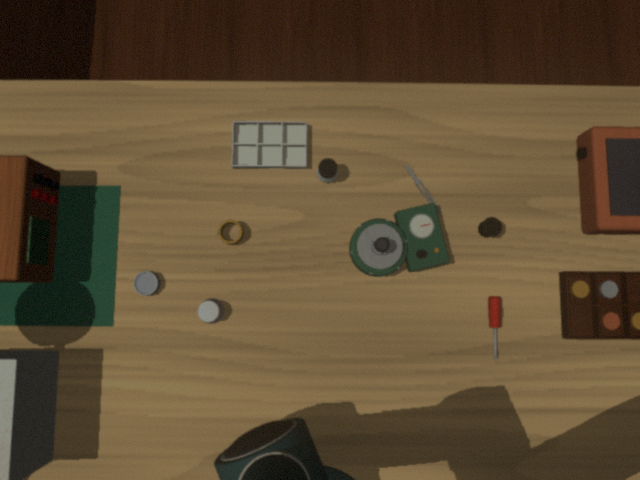

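View pics/side.png

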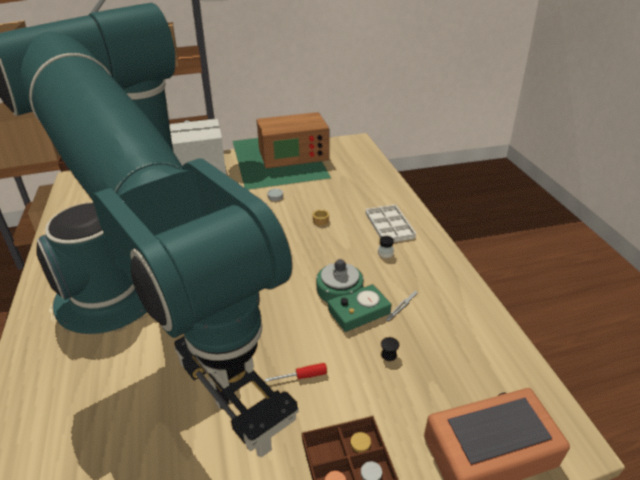

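The top view shows the nut at about (232,232), the tester's neck at (382,244), with its box to the right (-y). The nut has clear space around it. I'll measure both from depth.

```bash
python3 - <<'E'
from h import *
for n,(nu,nv),(tu,tv) in(('top',(232,232),(382,244)),('side',(321,217),(340,268))):
    c=pickle.load(open(n+'.pkl','rb')); P=pts(c)
    def near(u,v,w): return P[v-w:v+w,u-w:u+w].reshape(-1,3)
    Q=near(nu,nv,22); q=Q[(Q[:,2]>.022)&(Q[:,2]<.032)]
    print(n,'nut',len(q),cv2.minEnclosingCircle(q[:,:2].astype(np.float32)),np.median(q[:,2]),Q[:,2].max(),np.median(Q[:,2]))
    Q=near(tu,tv,35)
    for lo,hi in((.075,.1),(.086,.095),(.045,.054),(.025,.054)):
        q=Q[(Q[:,2]>lo)&(Q[:,2]<hi)]
        if len(q)>3: print(lo,len(q),q.mean(0),cv2.minEnclosingCircle(q[:,:2].astype(np.float32)),np.median(q[:,2]))
# colour fits in top
c=pickle.load(open('top.pkl','rb'));P=pts(c)
hsv=cv2.cvtColor(c['img'],cv2.COLOR_BGR2HSV); print(hsv[232,222],hsv[244,360],hsv[244,382])
E
```

```text
top nut 176 ((0.606949508190155, 0.17991027235984802), 0.025922531262040138) 0.02561637783145271 1.053301557992685 6.366910961329072e-05
0.075 184 [ 0.57616672 -0.12814056  0.0878356 ] ((0.5766457319259644, -0.1294252574443817), 0.015046794898808002) 0.08844208819212053
0.086 129 [ 0.57685901 -0.12918562  0.08959251] ((0.5771609544754028, -0.129390686750412), 0.013627933338284492) 0.08960518851936611
0.045 1323 [ 0.57627267 -0.12883257  0.04961279] ((0.5770885944366455, -0.13292044401168823), 0.049760542809963226) 0.04962849631392192
0.025 3169 [ 0.58237264 -0.14431814  0.04217336] ((0.5943536162376404, -0.14950570464134216), 0.08685523271560669) 0.0406148758102624
side nut 70 ((0.6095486283302307, 0.1751285046339035), 0.027551783248782158) 0.024985567331424312 0.8484927708267486 0.0003607080928516843
0.075 117 [ 0.57719355 -0.13826612  0.08574865] ((0.577850878238678, -0.1354500651359558), 0.015288014896214008) 0.0863591337716396
0.086 61 [ 0.57858508 -0.13535084  0.08979168] ((0.578755259513855, -0.13486188650131226), 0.013980330899357796) 0.08961541410379194
0.045 567 [ 0.57610716 -0.14380236  0.04986888] ((0.5744844675064087, -0.158172607421875), 0.07134220749139786) 0.05001518119728694
0.025 1603 [ 0.58078625 -0.1690969   0.04161948] ((0.5901328921318054, -0.16038663685321808), 0.08843385428190231) 0.04004474168638437
[ 19 125  61] [ 23  22 105] [23 45 51]
```

{"fn": "move_arm", "kwargs": {
  "series": [
    [1.8,4.6,0,0,0,0],
    [3.6,9.2,0,0,0,0],
    [5.4,13.8,0,0,0,0],
    [7.2,18.4,0,0,0,0],
    [9,23,0,0,0,0]
  ],
  "hand": -1
}}

```text
clock: 0.6
tcp_pos: [0.3812, -0.3772, 0.2183]
tool_rot: [-3.064, -0.694, 0.0]
wrist_force: [1.2, 0.3, 0.2]
gripper_width: 0.093
finger_force: 0.0
```

{"fn": "move_arm", "kwargs": {
  "series": [
    [1.8,4.6,0,0,0,0],
    [3.6,9.2,0,0,0,0],
    [5.4,13.8,0,0,0,0],
    [7.2,18.4,0,0,0,0],
    [9,23,0,0,0,0]
  ]
}}

```text
clock: 1.1
tcp_pos: [0.4712, -0.1471, 0.2186]
tool_rot: [3.064, 0.694, 0.0]
wrist_force: [0.5, 0.4, -0.1]
gripper_width: 0.0931
finger_force: 0.0
```

{"fn": "move_arm", "kwargs": {
  "series": [
    [1.8,4.6,0,0,0,0],
    [3.6,9.2,0,0,0,0],
    [5.4,13.8,0,0,0,0],
    [7.2,18.4,0,0,0,0],
    [9,23,0,0,0,0]
  ]
}}

```text
clock: 1.6
tcp_pos: [0.5613, 0.0831, 0.2185]
tool_rot: [3.064, 0.695, 0.0]
wrist_force: [1.1, -1.8, 0.7]
gripper_width: 0.093
finger_force: 0.0
```

Remaining: about +4.7, +9.6 cm to the nut; then look with the wrist camera.

{"fn": "move_arm", "kwargs": {
  "series": [
    [2,4,0,0,0,0],
    [3.5,7.5,0,0,0,0],
    [4.7,9.6,0,0,0,0],
    [4.7,9.6,0,0,0,0],
    [4.7,9.6,0,0,0,0]
  ]
}}

```text
clock: 2.1
tcp_pos: [0.6078, 0.1771, 0.218]
tool_rot: [3.063, 0.696, -0.002]
wrist_force: [-0.4, -0.1, -0.3]
gripper_width: 0.093
finger_force: 0.0
```

```bash
python3 - <<'E'
from h import *
c=grab('wrist'); cv2.imwrite('pics/w1.png',c['img']); pickle.dump(c,open('w1.pkl','wb')); P=pts(c)
print(c['s']['tcp_pos'],c['s']['tool_rot'],c['s']['joint_positions'],np.round(c['hand_eye'],3))
d=np.hypot(P[...,0]-.608,P[...,1]-.179)
q=P[(d<.04)&(P[...,2]>.022)&(P[...,2]<.032)]
print(len(q),cv2.minEnclosingCircle(q[:,:2].astype(np.float32)),np.median(q[:,2]),q[:,:2].mean(0))
E
```

```text
[0.60783324 0.17705015 0.21801557] [ 3.06345549e+00  6.95582427e-01 -1.80503374e-03] [ 2.43214789e-01  2.61945017e-02  1.53714116e+00 -1.37278656e-04
  1.57940914e+00  1.36746497e+00] [[ 0.001 -0.96  -0.28   0.078]
 [ 1.     0.     0.001 -0.001]
 [-0.001 -0.28   0.96  -0.166]
 [ 0.     0.     0.     1.   ]]
656 ((0.6083225607872009, 0.1782056838274002), 0.025532951578497887) 0.02608751739832668 [0.60865167 0.17804177]
```

View pics/w1.png

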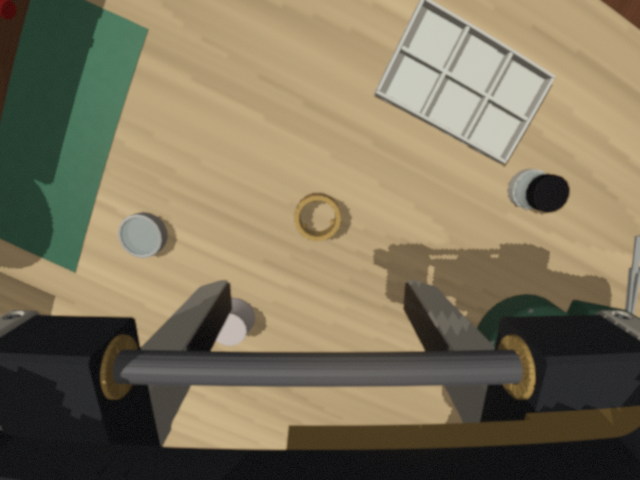

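Nut at (318,217), between the fingers and clear of its neighbours. The wrist fit (0.608, 0.178) agrees with the top view. Descend and grip.

{"fn": "move_arm", "kwargs": {
  "series": [
    [0,0.1,-4.5,0,0,0],
    [0,0.1,-9,0,0,0],
    [0,0.1,-13.5,0,0,0],
    [0,0.1,-17.5,0,0,0],
    [0,0.1,-20,0,0,0]
  ]
}}

```text
clock: 2.65
tcp_pos: [0.6065, 0.1764, 0.0157]
tool_rot: [3.064, 0.692, -0.004]
wrist_force: [0.6, -0.2, -0.6]
gripper_width: 0.0927
finger_force: 0.0
```

{"fn": "move_arm", "kwargs": {
  "series": [
    [0,0,-0.4,0,0,0],
    [0,0,-0.8,0,0,0],
    [0,0,-0.8,0,0,0],
    [0,0,-0.8,0,0,0],
    [0,0,-0.8,0,0,0]
  ]
}}

```text
clock: 3.15
tcp_pos: [0.6087, 0.1781, 0.012]
tool_rot: [-3.064, -0.694, -0.003]
wrist_force: [-0.1, 0.5, 0.8]
gripper_width: 0.0929
finger_force: 0.0
```

{"fn": "move_arm", "kwargs": {
  "series": [
    [0,0,0,0,0,0],
    [0,0,0,0,0,0],
    [0,0,0,0,0,0],
    [0,0,0,0,0,0],
    [0,0,0,0,0,0]
  ],
  "hand": 1
}}

```text
clock: 3.65
tcp_pos: [0.608, 0.178, 0.0106]
tool_rot: [3.064, 0.694, -0.0]
wrist_force: [0.0, -0.0, 0.8]
gripper_width: 0.0577
finger_force: 0.0
```

{"fn": "move_arm", "kwargs": {
  "series": [
    [0,0,0,0,0,0],
    [0,0,0,0,0,0],
    [0,0,0,0,0,0],
    [0,0,0,0,0,0],
    [0,0,0,0,0,0]
  ]
}}

```text
clock: 4.15
tcp_pos: [0.608, 0.178, 0.0106]
tool_rot: [3.064, 0.695, 0.0]
wrist_force: [1.4, -0.1, -1.1]
gripper_width: 0.0496
finger_force: 30.0
```

{"fn": "move_arm", "kwargs": {
  "series": [
    [0,0,3,0,0,0],
    [0,0,7,0,0,0],
    [0,0,11,0,0,0],
    [-1,-3,15,0,0,0],
    [-2,-7,19,0,0,0]
  ]
}}

```text
clock: 4.65
tcp_pos: [0.589, 0.1139, 0.1966]
tool_rot: [-3.063, -0.697, -0.001]
wrist_force: [0.6, -0.2, -0.7]
gripper_width: 0.0495
finger_force: 30.0
```

{"fn": "move_arm", "kwargs": {
  "series": [
    [-1.6,-4.6,0,0,0,0],
    [-3.2,-9.2,0,0,0,0],
    [-4.8,-13.8,0,0,0,0],
    [-6.4,-18.4,0,0,0,0],
    [-8,-23,0,0,0,0]
  ]
}}

```text
clock: 5.15
tcp_pos: [0.5084, -0.1177, 0.1949]
tool_rot: [3.064, 0.695, 0.0]
wrist_force: [1.3, 0.1, -0.6]
gripper_width: 0.0495
finger_force: 30.0
```

{"fn": "move_arm", "kwargs": {
  "series": [
    [-1,-3,0,0,0,0],
    [-2,-5,0,0,0,0],
    [-2,-5,0,0,0,0],
    [-2,-5,0,0,0,0],
    [-2,-5,0,0,0,0]
  ]
}}

```text
clock: 5.65
tcp_pos: [0.4898, -0.1655, 0.1947]
tool_rot: [-3.063, -0.695, -0.0]
wrist_force: [0.3, 0.0, -1.1]
gripper_width: 0.0496
finger_force: 30.0
```

```bash
cat > look.py <<'E'
from h import *
import sys
c=grab('wrist'); cv2.imwrite(f'pics/{sys.argv[1]}.png',c['img']); P=pts(c)
s=c['s']; print(s['tcp_pos'],s['tool_rot'],s['joint_positions'],s['wrist_force'])
d=np.hypot(P[...,0]-.577,P[...,1]+.13)
for lo,hi,r in((.0885,.094,.02),(.045,.053,.046)):
    m=(d<r)&(P[...,2]>lo)&(P[...,2]<hi); q=P[m]; v,u=np.where(m)
    if len(q)>5: print(lo,len(q),cv2.minEnclosingCircle(q[:,:2].astype(np.float32)),np.median(q[:,2]),u.mean(),v.mean())
m=(d<.075)&(P[...,2]>.03); v,u=np.where(m); q=P[m]; q=q[q[:,2]<.056]; print(cv2.minEnclosingCircle(q[:,:2].astype(np.float32)))
E
python3 look.py w2
```

```text
[ 0.48977662 -0.16554388  0.1947485 ] [-3.06345826e+00 -6.95324422e-01 -1.80265066e-04] [-3.75428795e-01 -2.25870884e-01  1.80815101e+00  2.42431982e-04
  1.55933896e+00  7.48980287e-01] [ 0.29258106  0.03031382 -1.08064129]
0.0885 746 ((0.5764221549034119, -0.13079388439655304), 0.012452038004994392) 0.09112702960866408 326.61930294906165 123.36058981233244
0.045 7265 ((0.5769442915916443, -0.13004574179649353), 0.046055957674980164) 0.050407880001490546 324.54439091534755 123.59008947006194
((0.5792722105979919, -0.13900604844093323), 0.06885778158903122)
```

View pics/w2.png

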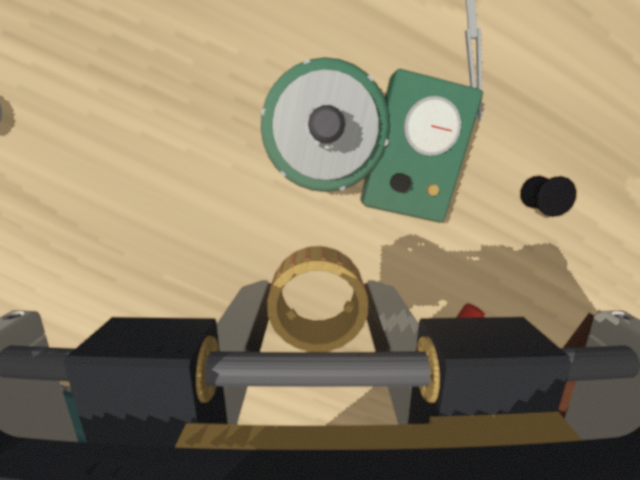

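Neck at (327,123); the held nut's ring is at (318,300), with lugs visible in the bore. Next I'll check the nut centre against the TCP in the same view (new frame, no picture).

```bash
python3 - <<'E'
from h import *
c=grab('wrist'); P=pts(c); t=c['s']['tcp_pos']; print(t)
h=cv2.cvtColor(c['img'],cv2.COLOR_BGR2HSV)
v,u=np.mgrid[:480,:640]
Z=P[...,2]; d=np.hypot(P[...,0]-t[0],P[...,1]-t[1])
m=(d<.028)&(Z>t[2]+.0125)&(Z<t[2]+.018)&(h[...,1]>100)
q=P[m]; print(len(q),cv2.minEnclosingCircle(q[:,:2].astype(np.float32)),np.percentile(Z[m],[5,50,95])-t[2])
A=np.c_[2*q[:,:2],np.ones(len(q))]; s=np.linalg.lstsq(A,(q[:,:2]**2).sum(1),rcond=None)[0]; print(s[:2]-t[:2],np.sqrt(s[2]+s[0]**2+s[1]**2))
# neck tip & cover by same fit on cover outline
d=np.hypot(P[...,0]-.577,P[...,1]+.13)
m=((d<.07)&(Z>.047)&(Z<.054)&(h[...,1]<60)).astype(np.uint8)
k=max(cv2.findContours(m,cv2.RETR_EXTERNAL,cv2.CHAIN_APPROX_NONE)[0],key=cv2.contourArea)[:,0]
q=P[k[:,1],k[:,0],:2]; print(cv2.fitEllipse(q.astype(np.float32)))
m=((d<.02)&(Z>.0885)&(Z<.094)); q=P[m][:,:2]; print(q.mean(0))
E
```

```text
[ 0.48982145 -0.1654368   0.19471914]
3059 ((0.4893386960029602, -0.16493408381938934), 0.02605428546667099) [0.01343531 0.01559296 0.01663879]
[0.00013764 0.00107209] 0.022660277388252104
((0.5767005681991577, -0.1305423080921173), (0.09136684238910675, 0.09175781905651093), 170.7114715576172)
[ 0.57665806 -0.13081187]
```

{"fn": "move_arm", "kwargs": {
  "series": [
    [3,1.2,0,0,0,0],
    [6,2.4,0,0,0,0],
    [8.7,3.4,0,0,0,0],
    [8.7,3.4,-2,0,0,0],
    [8.7,3.4,-5,0,0,0]
  ]
}}

```text
clock: 6.25
tcp_pos: [0.5781, -0.1311, 0.1453]
tool_rot: [3.062, 0.697, 0.003]
wrist_force: [0.5, -0.1, -0.6]
gripper_width: 0.0495
finger_force: 30.0
```

{"fn": "move_arm", "kwargs": {
  "series": [
    [0,0,-1.5,0,0,0],
    [0,0,-3,0,0,0],
    [0,0,-3.8,0,0,0],
    [0,0,-4.4,0,0,0],
    [0,0,-4.4,0,0,0]
  ]
}}

```text
clock: 6.75
tcp_pos: [0.5765, -0.1322, 0.1006]
tool_rot: [-3.064, -0.694, 0.0]
wrist_force: [-0.5, 0.5, 0.1]
gripper_width: 0.0497
finger_force: 30.0
```

{"fn": "move_arm", "kwargs": {
  "series": [
    [0,0,-0.5,0,0,0],
    [0,0,-1,0,0,0],
    [0,0,-1.4,0,0,0],
    [0,0,-1.8,0,0,0],
    [0,0,-1.8,0,0,0]
  ]
}}

```text
clock: 7.25
tcp_pos: [0.5764, -0.1321, 0.0822]
tool_rot: [-3.064, -0.694, 0.001]
wrist_force: [0.4, 1.7, -1.4]
gripper_width: 0.0494
finger_force: 30.0
```

{"fn": "move_arm", "kwargs": {
  "series": [
    [0,0.1,0,0,0,0],
    [0,0.1,-0.3,0,0,0],
    [0,0.1,-0.6,0,0,0],
    [0,0.1,-0.7,0,0,0],
    [0,0.1,-0.7,0,0,0]
  ]
}}

```text
clock: 7.75
tcp_pos: [0.5764, -0.1312, 0.0755]
tool_rot: [-3.064, -0.694, 0.001]
wrist_force: [0.7, 0.1, 0.1]
gripper_width: 0.0494
finger_force: 30.0
```

{"fn": "move_arm", "kwargs": {
  "series": [
    [0,0,-0.1,0,0,0],
    [0,0,-0.2,0,0,0],
    [0,0,-0.25,0,0,0],
    [0,0,-0.25,0,0,0],
    [0,0,-0.25,0,0,0]
  ]
}}

```text
clock: 8.25
tcp_pos: [0.5766, -0.1312, 0.0734]
tool_rot: [3.064, 0.694, 0.0]
wrist_force: [0.0, -0.7, 0.1]
gripper_width: 0.0494
finger_force: 30.0
```

{"fn": "move_arm", "kwargs": {
  "series": [
    [0,0,-0.05,0,0,0],
    [0,0,-0.1,0,0,0],
    [0,0,-0.1,0,0,0],
    [0,0,-0.1,0,0,0],
    [0,0,-0.1,0,0,0]
  ]
}}

```text
clock: 8.75
tcp_pos: [0.5767, -0.1312, 0.073]
tool_rot: [3.064, 0.694, 0.001]
wrist_force: [-2.2, 0.4, 7.1]
gripper_width: 0.0496
finger_force: 30.0
```

{"fn": "move_arm", "kwargs": {
  "series": [
    [0,0,0,0,0,3],
    [0,0,0,0,0,6],
    [0,0,0,0,0,9],
    [0,0,0,0,0,10],
    [0,0,0,0,0,10]
  ]
}}

```text
clock: 9.25
tcp_pos: [0.577, -0.1313, 0.073]
tool_rot: [2.991, 0.96, 0.002]
wrist_force: [-0.2, -0.6, 4.8]
gripper_width: 0.0496
finger_force: 30.0
```

{"fn": "move_arm", "kwargs": {
  "series": [
    [0,0,0,0,0,3],
    [0,0,0,0,0,6],
    [0,0,0,0,0,9],
    [0,0,0,0,0,10],
    [0,0,0,0,0,10]
  ]
}}

```text
clock: 9.75
tcp_pos: [0.577, -0.1313, 0.073]
tool_rot: [2.896, 1.217, 0.002]
wrist_force: [-0.0, -1.2, 5.7]
gripper_width: 0.0496
finger_force: 30.0
```

{"fn": "move_arm", "kwargs": {
  "series": [
    [0,0,0,0,0,3],
    [0,0,0,0,0,6],
    [0,0,0,0,0,9],
    [0,0,0,0,0,10],
    [0,0,0,0,0,10]
  ]
}}

```text
clock: 10.25
tcp_pos: [0.5769, -0.1313, 0.073]
tool_rot: [2.778, 1.464, 0.002]
wrist_force: [-0.4, 0.1, 5.1]
gripper_width: 0.0494
finger_force: 30.0
```

{"fn": "move_arm", "kwargs": {
  "series": [
    [0,0,0,0,0,3],
    [0,0,0,0,0,6],
    [0,0,0,0,0,9],
    [0,0,0,0,0,10],
    [0,0,0,0,0,10]
  ]
}}

```text
clock: 10.75
tcp_pos: [0.5764, -0.1311, 0.0721]
tool_rot: [-2.642, -1.7, 0.0]
wrist_force: [0.8, 0.2, -1.5]
gripper_width: 0.0494
finger_force: 30.0
```

Height and force both fell: this is the drop. Follow it down.

{"fn": "move_arm", "kwargs": {
  "series": [
    [0,0,-0.1,0,0,0],
    [0,0,-0.2,0,0,0],
    [0,0,-0.3,0,0,0],
    [0,0,-0.4,0,0,0],
    [0,0,-0.4,0,0,0]
  ]
}}

```text
clock: 11.25
tcp_pos: [0.5766, -0.1312, 0.0682]
tool_rot: [2.642, 1.7, 0.0]
wrist_force: [2.2, 0.9, -1.1]
gripper_width: 0.0497
finger_force: 30.0
```

{"fn": "move_arm", "kwargs": {
  "series": [
    [0,0,-0.1,0,0,0],
    [0,0,-0.2,0,0,0],
    [0,0,-0.3,0,0,0],
    [0,0,-0.35,0,0,0],
    [0,0,-0.35,0,0,0]
  ]
}}

```text
clock: 11.75
tcp_pos: [0.5763, -0.1312, 0.0644]
tool_rot: [-2.641, -1.7, 0.001]
wrist_force: [-0.2, 0.5, -0.7]
gripper_width: 0.0498
finger_force: 30.0
```

{"fn": "move_arm", "kwargs": {
  "series": [
    [0,0,-0.05,0,0,0],
    [0,0,-0.1,0,0,0],
    [0,0,-0.1,0,0,0],
    [0,0,-0.1,0,0,0],
    [0,0,-0.1,0,0,0]
  ]
}}

```text
clock: 12.25
tcp_pos: [0.5765, -0.1312, 0.0638]
tool_rot: [2.642, 1.7, 0.0]
wrist_force: [-0.4, -0.1, 1.1]
gripper_width: 0.0494
finger_force: 30.0
```

{"fn": "move_arm", "kwargs": {
  "series": [
    [0,0,-0.03,0,0,-4],
    [0,0,-0.06,0,0,-8],
    [0,0,-0.1,0,0,-12],
    [0,0,-0.13,0,0,-16],
    [0,0,-0.16,0,0,-20]
  ]
}}

```text
clock: 12.75
tcp_pos: [0.5765, -0.1312, 0.0622]
tool_rot: [-2.898, -1.212, -0.0]
wrist_force: [-0.4, 0.1, -0.5]
gripper_width: 0.0494
finger_force: 30.0
```

```bash
cat > st.py <<'E'
from h import *
s=monitor.get_state(); t=np.array(s['tool_rot']); R=cv2.Rodrigues(t)[0]
print(s['clock'],s['tcp_pos'],'yaw %.1f'%np.degrees(np.arctan2(R[1,0],R[0,0])),s['wrist_force'],s['ft_torque'],s['joint_positions'][5])
E
python3 st.py
```

```text
12.75 [ 0.57653062 -0.13115433  0.06222363] yaw 45.4 [-0.41716574  0.06492348 -0.47593643] [0.04405887 0.02370204 0.00023437] 0.5119100906269376
```

{"fn": "move_arm", "kwargs": {
  "series": [
    [0,0,-0.03,0,0,-4],
    [0,0,-0.06,0,0,-8],
    [0,0,-0.1,0,0,-12],
    [0,0,-0.13,0,0,-16],
    [0,0,-0.16,0,0,-20]
  ]
}}

```text
clock: 13.25
tcp_pos: [0.5765, -0.1312, 0.0606]
tool_rot: [-3.065, -0.69, -0.0]
wrist_force: [0.2, -0.2, -0.2]
gripper_width: 0.0496
finger_force: 30.0
```

```bash
python3 st.py
```

```text
13.25 [ 0.57653875 -0.13115915  0.06056211] yaw 25.4 [ 0.16448534 -0.21815925 -0.24433303] [-0.01506273 -0.01048853 -0.0147419 ] 0.8610165762990094
```

{"fn": "move_arm", "kwargs": {
  "series": [
    [0,0,-0.03,0,0,-4],
    [0,0,-0.06,0,0,-8],
    [0,0,-0.1,0,0,-12],
    [0,0,-0.12,0,0,-15],
    [0,0,-0.12,0,0,-15]
  ]
}}

```text
clock: 13.75
tcp_pos: [0.5768, -0.1312, 0.0599]
tool_rot: [3.128, 0.287, 0.001]
wrist_force: [0.1, -0.4, 4.1]
gripper_width: 0.0497
finger_force: 30.0
```

```bash
python3 st.py
```

```text
13.75 [ 0.57683326 -0.13124772  0.05988755] yaw 10.5 [ 0.13716472 -0.39164702  4.11677639] [ 0.02728681  0.06242963 -0.04142495] 1.1208322124114383
```

{"fn": "move_arm", "kwargs": {
  "series": [
    [0,0,0,0,0,-2],
    [0,0,0,0,0,-4],
    [0,0,0,0,0,-6],
    [0,0,0,0,0,-8],
    [0,0,0,0,0,-8]
  ]
}}

```text
clock: 14.25
tcp_pos: [0.5768, -0.1312, 0.0596]
tool_rot: [3.141, 0.071, 0.001]
wrist_force: [3.1, 0.3, 0.5]
gripper_width: 0.0497
finger_force: 30.0
```

```bash
python3 st.py
```

```text
14.25 [ 0.57683879 -0.13124376  0.05955977] yaw 2.6 [3.07589567 0.32571049 0.5199917 ] [-0.00503109 -0.51078849 -0.03336309] 1.258534038150319
```

{"fn": "move_arm", "kwargs": {
  "series": [
    [0,0,-0.02,0,0,-2],
    [0,0,-0.03,0,0,-4],
    [0,0,-0.05,0,0,-6],
    [0,0,-0.06,0,0,-8],
    [0,0,-0.06,0,0,-8]
  ]
}}

```text
clock: 14.75
tcp_pos: [0.5768, -0.1312, 0.059]
tool_rot: [3.138, -0.147, 0.001]
wrist_force: [3.1, -1.0, 1.7]
gripper_width: 0.05
finger_force: 30.0
```

```bash
python3 st.py;python3 st.py
```

```text
14.75 [ 0.57678662 -0.13119169  0.05896744] yaw -5.4 [ 3.05342285 -0.99101881  1.72420778] [ 0.03904646 -0.49897442  0.085574  ] 1.3977515733490558
14.75 [ 0.57678662 -0.13119169  0.05896744] yaw -5.4 [ 3.05342285 -0.99101881  1.72420778] [ 0.03904646 -0.49897442  0.085574  ] 1.3977515733490558
```

Turned 71° since the drop. The cover is down about 1.5 mm (contact was at about 60.5 mm TCP height, now 59.0), and the resisting torque is about 0.09 N m, so it's snug. Release and lift.

{"fn": "move_arm", "kwargs": {
  "series": [
    [0,0,0,0,0,0],
    [0,0,0,0,0,0],
    [0,0,0,0,0,0],
    [0,0,0,0,0,0],
    [0,0,0,0,0,0]
  ],
  "hand": -1
}}

```text
clock: 15.25
tcp_pos: [0.5764, -0.1312, 0.0587]
tool_rot: [-3.138, 0.149, 0.0]
wrist_force: [0.5, -0.3, -1.2]
gripper_width: 0.0852
finger_force: 0.0
```

{"fn": "move_arm", "kwargs": {
  "series": [
    [0,0,0,0,0,0],
    [0,0,0,0,0,0],
    [0,0,0,0,0,0],
    [0,0,0,0,0,0],
    [0,0,0,0,0,0]
  ]
}}

```text
clock: 15.75
tcp_pos: [0.5765, -0.1312, 0.0588]
tool_rot: [-3.138, 0.15, 0.0]
wrist_force: [0.5, 0.3, -0.4]
gripper_width: 0.0935
finger_force: 0.0
```

{"fn": "move_arm", "kwargs": {
  "series": [
    [0,0,2,0,0,0],
    [0,0,5,0,0,0],
    [0,0,9,0,0,0],
    [0,0,12,0,0,0],
    [0,0,12,0,0,0]
  ]
}}

```text
clock: 16.25
tcp_pos: [0.5779, -0.1316, 0.1837]
tool_rot: [3.137, -0.149, 0.01]
wrist_force: [1.0, -0.4, 0.2]
gripper_width: 0.0927
finger_force: 0.0
```

{"fn": "move_arm", "kwargs": {
  "series": [
    [-3,0,1,0,0,0],
    [-6,0,2,0,0,0],
    [-8,0,2,0,0,0],
    [-8,0,2,0,0,0],
    [-8,0,2,0,0,0]
  ]
}}

```text
clock: 16.75
tcp_pos: [0.4965, -0.1312, 0.1985]
tool_rot: [3.138, -0.15, 0.0]
wrist_force: [-0.5, 0.7, -0.3]
gripper_width: 0.0931
finger_force: 0.0
```

```bash
python3 - <<'E'
from h import *
c=grab('wrist'); cv2.imwrite('pics/w3.png',c['img']); P=pts(c)
d=np.hypot(P[...,0]-.577,P[...,1]+.1307); Z=P[...,2]
print('nut top',np.median(Z[(d<.0245)&(d>.021)&(Z>.065)]),'cover',np.median(Z[(d<.043)&(d>.03)]),'rim',np.median(Z[(d<.057)&(d>.05)&(Z>.03)]),'tip',np.median(Z[d<.008]),'bench',np.median(Z[(d<.12)&(d>.09)&(Z<.01)]))
c=grab('side')
for n,c in(('old',pickle.load(open('side.pkl','rb'))),('new',c)):
    P=pts(c); d=np.hypot(P[...,0]-.577,P[...,1]+.1307); Z=P[...,2]; m=(d<.043)&(d>.032)&(P[...,1]<-.13);print(n,m.sum(),np.median(Z[m]))
E
```

```text
nut top 0.0747656103748215 cover 0.048816315606476104 rim 0.29858893561114963 tip 0.3649325806880416 bench 0.0003046506452114156
old 150 0.050116678578512
new 191 0.04898574476204032
```

View pics/w3.png

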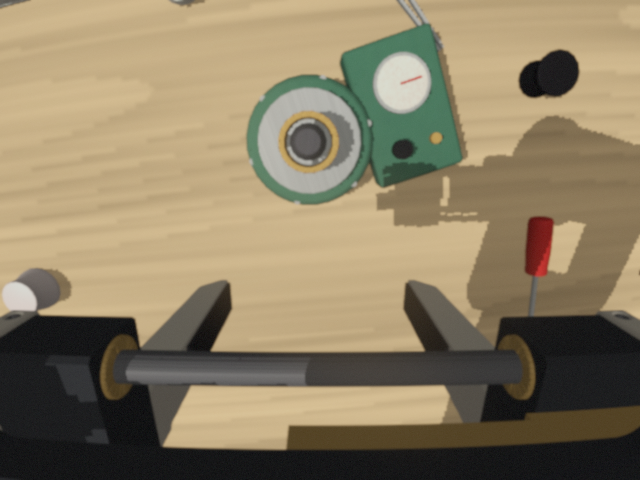

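The nut sits flush on the cover, concentric with the neck at (308,141), and the fingers are clear. One averaged check of the cover's height against the tip and bench before handing in.

```bash
python3 - <<'E'
from h import *
r=[]
for i in range(6):
    c=grab('wrist'); P=pts(c); Z=P[...,2]
    def f(a,b,lo,hi):
        d=np.hypot(P[...,0]-.577,P[...,1]+.1307); return np.median(Z[(d>=a)&(d<b)&(Z>lo)&(Z<hi)])*1000
    r.append([f(0,.007,.085,.1),f(.021,.0245,.07,.08),f(.03,.043,.04,.056),f(.08,.12,-.01,.01)])
print(np.mean(r,0),np.std(r,0))
c=pickle.load(open('top.pkl','rb'));P=pts(c);Z=P[...,2];print([f(0,.007,.085,.1),f(.03,.043,.04,.056),f(.08,.12,-.01,.01)])
c=grab('top');P=pts(c);Z=P[...,2];print([f(0,.007,.085,.1),f(.03,.043,.04,.056),f(.08,.12,-.01,.01)])
c=pickle.load(open('side.pkl','rb'));P=pts(c);Z=P[...,2];print([f(0,.007,.085,.1),f(.03,.043,.04,.056),f(.08,.12,-.01,.01)])
c=grab('side');P=pts(c);Z=P[...,2];print([f(0,.007,.085,.1),f(.03,.043,.04,.056),f(.08,.12,-.01,.01)])
E
```

```text
[91.37472086 74.8102435  48.80929202  0.30965739] [0.04157597 0.0361617  0.02148738 0.01361552]
[np.float64(90.66330092133174), np.float64(49.58904316951668), np.float64(-0.25603408517967224)]
[np.float64(nan), np.float64(48.37518985129402), np.float64(-0.3611960077718156)]
[np.float64(91.19109013813939), np.float64(50.17366561119331), np.float64(-0.001223551851491217)]
[np.float64(90.90765130715549), np.float64(48.3695697416843), np.float64(-0.1443042860149705)]
  return _methods._mean(a, axis=axis, dtype=dtype,
  ret = ret.dtype.type(ret / rcount)
```

Tip to cover is 42.5 mm, against 41 mm at the start, so the cover is down about 1.5 mm. Handing in.

```bash
python3 -c "
from bench import order; print(order.close_job())"
```

```text
the job is handed in; nothing more can be done
None
```

The nut dropped into the thread start within 40° of backward turning and is now run forward 71° until snug; the cover is pressed down about 1.5 mm, the gripper is released and clear, and the job was handed in at about 17 s (the verdict was not shown).

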